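# Free the sagging locker bolt and hold the gate ajar

### The arm

A 6-joint arm with a two-finger parallel gripper is mounted at the origin on the work surface; the furniture and walls round the work are solid. World frame = base frame: x ahead of the robot, y to its left, z up, the work surface at z = 0. Lengths are in m, angles in rad, forces in N, time in s.
With the tool pointing down it reaches from about 0.3 to 0.875 m from the base axis. Payload 6.4 kg.
Tool frame: the origin (TCP) lies between the finger pads; the fingertips stand 19 mm ahead of it and the grasp point (between the pads) is the TCP (ctrl.tips_ahead is the z of the fingertips in the tool frame, in m); z points along the fingers, y is the line along which they close (so a half turn about z gives the same grasp; the last joint's range is limited). The gripper opens to 85 mm and grips with 20 to 120 N. Pads are 22 mm wide; open, the fingers measure 114 mm over their backs; the gripper's body (76 mm by 85 mm) begins 54 mm behind the grasp point. The pads swing forward as they close: fully open they stand 13 mm farther back than shut.
Start: joints at [-0.206, 0.181, 1.607, -0, 1.354, -0.206], TCP at [0.575, 0, 0.25] pointing down, gripper open.
Joint ranges: [-2.99, 2.99], [-0.89, 2.07], [0.3, 2.58], [-1.14, 4.28], [0, 2.63], [-3.12, 3.12]. Speed limits (rad/s): [2.57, 2.57, 3.01, 3.14, 3.14, 3.14].

### API

Orientations are given as a unit quaternion [w, x, y, z].
In Python, from bench import readout, vision, ctrl gives the robot as it stands.
- The arm moves only by the tool play_rows, never from a script. Its arguments are lists of equal length, an entry for each row: "xyz": the shift along the tool's x, y, z in mm, a list of three; "rot": the turn, a rotation vector about the tool's x, y, z in rad, a list of three; "grip": the opening, from 0 (shut) to 1 (fully open). In form: {"xyz": [[x, y, z], ...], "rot": [[rx, ry, rz], ...], "grip": [grip, ...]}. A call has exactly 10 rows; each row is the pose to reach, as a shift and turn from the pose commanded when the call began, along the tool's axes at that moment; what a row does not reach only later rows make up. A row lasts 1/8 s, in which the tool goes at most 62.5 mm and 10.7 degrees, less where a joint would pass 70% of its speed; a pose out of reach is approached as far as the arm can. A call with a gripper value outside its range is refused whole. The fingers move at their own pace and stop on an object; the grip force is fixed at half the most. Time passes only in rows, so rows that repeat a pose let the fingers close, or fill a call up. It gives the time, the measured TCP pose, the force, the opening and the grip force at its end, in the units of the state.
- readout.get_obs(): the state, without advancing time (a new reading comes with each control period).
- vision.camera(name): name is "scene" or "side" or "wrist"; returns a dict with "color" (420x560x3 uint8, red, green, blue), "depth" (420x560 float32, m along the optical axis (not along the pixel's ray), 0 where there is no reading), "camera_matrix" (3x3 intrinsics, pixels), "extrinsics" (4x4, takes a point from camera to world coordinates); the wrist camera has in their place "hand_eye" (4x4, takes a point from camera to tool coordinates, whose origin is the TCP and whose axes are the flange's). Camera axes: x right, y down, z forward; pixel columns grow to the right and rows downward; lengths in m; the calibration is good to about 2 mm. A picture is of the moment at which its call begins: read the wrist's pose just before it.
- ctrl.hand_in(): hands the job in; it is judged then, once.
The state is a dict: "time_s": time; "q": joint angles; "dq": joint speeds; "joint_efforts": joint torques, N m; "eef_pos": TCP position; "eef_rot": TCP orientation; "wrist_force": force on the tool from outside, world axes, zero at the start; "torque": the same for the moment, N m; "opening": opening from 0.0 (shut) to 1.0 (fully open); "grasp_force": force on a finger pad.
Only numpy, scipy, OpenCV 4.12 (cv2) and the standard library are available. Lean on these libraries where they do the work, as an engineer would, in place of code of your own. Each camera call takes 0.05 s, during which the arm holds its last target. There are 200 camera calls.

### The job

The small etchant locker by the wall is shut by a barrel bolt that hangs low in its worn guides, so that the collar on its end has dropped behind the bent-up edge of the keeper. Take the bolt by its upright handle, lift it until the collar clears that edge and draw it right out of the keeper, sideways towards the hinges (do not wrench it against the keeper), then with the same handle swing the spring-closed gate about 30 degrees ajar. Finish still holding the handle, with the gate standing still at about that angle so that a colleague can reach in, and leave the bottles in the locker and the things on the bench around it where they are.

Things in the scene. Friction and masses are not known exactly. Their poses are not given: they have to be found in the camera images.
- locker: grey steel bench locker with a barred gate, fixed on a black mat near the wall: 80 deep, 240 wide, 152 high (roof 84 x 244). Origin under its centre; x points into the locker (its front faces -x), y to the left seen from the front, towards the hinges, z up. Shut gate's front face at x = -40, the gate spans y = -84 (free edge) to y = +101 (hinges).
- gate (a joint): gate angle in rad, 0 shut, grows as the free (right, -y) edge swings out towards -x, to 1.6. A spring pulls it shut with 0.23 N m when shut and 0.36 N m at 0.55 rad; it does not stay open by itself. It cannot open while the bolt is in the keeper.
- gate_hinge (a point): point on the gate's vertical hinge axis, at locker x = -40, y = +101, 79 above the locker's underside; the gate turns about the vertical through it.
- bolt (a joint): how far the bolt is drawn, m: 0 to 0.002 at the start (home), 0.032 fully drawn; it slides along the gate, towards the hinges (locker +y while the gate is shut), with about 1 N friction and does not spring back. Without lifting it jams on the keeper after about 2 to 3 mm; the collar is out of the keeper from 0.017.
- bolt_lift (a joint): how far the bolt is lifted in its slotted guides, m: 0 hanging low as it does by its own weight (0.15 to 0.25 kg), 0.017 against the top of the slots. The collar passes over the fork from about 0.012; once past it the bolt may sink again.
- handle_grip (a point): centre of the black round grip on the bolt's upright handle. The grip is 14 dia, 40 long, vertical, with a 19 dia flange 5 thick on its top end (25 above this point at most); it moves with bolt and gate. At the start it lies at locker x = -56, y = -45, 182 above the locker's underside, 70 above the bolt's axis, so it stands clear above the roof and the guides (tops at 144); free all round and from above.
- keeper: dark steel hoop, 9 wide along y, on the locker's right-hand post. Its lower edge is bent up into a fork of two prongs, 5 thick, 13 apart; the 10 dia bolt lies between them, its 20 dia, 7 thick collar to their right. Frame: the locker's. Hoop and fork stand at x = -56, y = -105; prong tops 116 up, 4 above the hanging bolt's axis; hoop from 96 to 144, closed in front.
- etchant_mid (a point): small dropper bottle, 35 dia x 100 high, loose inside the locker; point half-way up
- oil_mid (a point): second dropper bottle like it, loose inside the locker; point half-way up
- carton_mid (a point): small carton 40 x 40 x 52 high, loose inside the locker; point half-way up
- wash_bottle: tall wash bottle with spout, 62 dia x 171 high, on the bench left of the locker; origin under it
- dish: flat round dish, 68 dia x 14 high, on the bench in front; origin under its centre
- sample_a: round moulded sample 30 dia x 16 high, on the bench in front of or left of the locker; origin under its centre
- loupe: stand loupe 33 dia x 35 high on the bench in front of or left of the locker; origin under its centre
- bolt_handle: the same grip as a part: origin on its axis at its lower end, 20 below handle_grip; z up

How it is judged:
By the outcome, as a careful person would: the job done as asked, in the order asked, and still so for the second after the job is handed in, while the arm keeps its last pose, push and grip.
It also fails if it takes over 29 s, if anything falls off the work surface, if the arm or the gripper's body presses on something with over 40 N, if the wrist force passes 120 N, or if a joint passes its speed limit or range.

## Working session

There is one attempt and no reset: what is moved stays moved. The work goes in short steps, Python scripts to look and compute and a tool call to move; the robot and the scene stay as the last step left them, time stands still between calls to the robot, and variables do not carry over. Pictures are saved under pics/ and viewed, at most 10 in all, crops included, and the job is handed in when it is done.

Besides the shell and the picture viewer there is one more tool, called after "Request:" as name(argument=value, ...) on one line, values as JSON. play_rows: Moves the arm, as the interface text tells. Its arguments: {"type":"object","properties":{"xyz":{"type":"array","items":{"type":"array","items":{"type":"number"}}},"rot":{"type":"array","items":{"type":"array","items":{"type":"number"}}},"grip":{"type":"array","items":{"type":"number"}}},"required":["xyz","rot","grip"]}

```bash
mkdir -p pics
python3 - <<'E'
from bench import readout, vision, ctrl
import cv2, numpy as np
o=readout.get_obs(); print({k:np.round(v,3) for k,v in o.items()}, ctrl.tips_ahead)
for n in ["scene","side"]:
    c=vision.camera(n); cv2.imwrite(f"pics/{n}.png",c["color"][:,:,::-1]); np.savez(f"{n}.npz",**c)
    print(n,np.round(c["extrinsics"],3).tolist(),c["camera_matrix"][0])
E
```

```text
{'time_s': np.float64(0.0), 'q': array([-0.206,  0.182,  1.608,  0.   ,  1.354, -0.206]), 'dq': array([ 0.001, -0.   ,  0.001,  0.   , -0.   , -0.001]), 'joint_efforts': array([ 0.0000e+00, -4.4487e+01, -3.5134e+01, -0.0000e+00,  9.0000e-03,
        0.0000e+00]), 'eef_pos': array([0.574, 0.   , 0.249]), 'eef_rot': array([-0.001,  0.707,  0.707, -0.   ]), 'wrist_force': array([-0.299,  0.31 ,  0.012]), 'torque': array([-0.039, -0.014, -0.034]), 'grasp_force': np.float64(0.0), 'opening': np.float64(1.002)} 0.019
scene [[0.769, -0.255, 0.587, -0.035], [-0.639, -0.337, 0.691, -0.351], [0.022, -0.906, -0.422, 0.485], [0.0, 0.0, 0.0, 1.0]] [512.77414605   0.         275.93595319]
side [[0.999, -0.028, 0.046, 0.401], [-0.054, -0.615, 0.787, -0.581], [0.006, -0.788, -0.616, 0.787], [0.0, 0.0, 0.0, 1.0]] [499.89866143   0.         284.69005367]
```

View pics/scene.png

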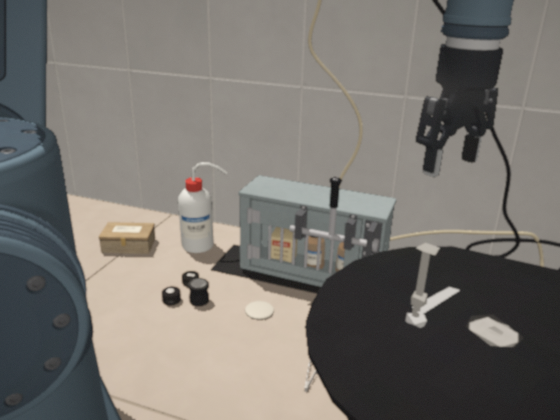

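View pics/side.png

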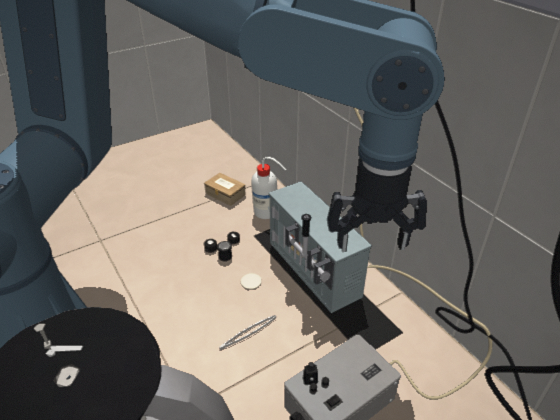

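The scene view shows the locker with the black grip at about (335,192). In the side view the grip is at about (306,225), with roof corners near (271,195), (300,185) and (368,242). Next I'll measure these and enlarge a crop.

```bash
cat > h.py <<'E'
import numpy as np, cv2
def pts(c,T=None):
    d=c["depth"]; K=c["camera_matrix"]; T=c["extrinsics"] if T is None else T
    v,u=np.indices(d.shape); P=np.stack([(u-K[0,2])/K[0,0]*d,(v-K[1,2])/K[1,1]*d,d],-1)
    W=P@T[:3,:3].T+T[:3,3]; W[d==0]=np.nan; return W
E
python3 - <<'E'
from h import *
for n in ["scene","side"]:
    c=np.load(n+".npz"); W=pts(c); col=c["color"].astype(int)
    m=(abs(W[...,2]-.152)<.006)&(W[...,0]>.4)&(W[...,1]>-.3)&(W[...,1]<.5)
    k,l,s,_=cv2.connectedComponentsWithStats(m.astype(np.uint8)); i=1+np.argmax(s[1:,4]); m=l==i
    p=W[m][:,:2].astype(np.float32); r=cv2.minAreaRect(p*1000); print(n,s[i],r,np.round(cv2.boxPoints(r)),np.median(W[m][:,2]))
    g=(col.max(-1)<60)&(W[...,2]>.158)&(W[...,2]<.215)&(W[...,0]>.35)
    k,l,s,ce=cv2.connectedComponentsWithStats(g.astype(np.uint8))
    for i in range(1,k):
        if s[i,4]>20: q=W[l==i]; print(s[i],np.round(np.median(q,0),4),q.min(0).round(3),q.max(0).round(3))
a=cv2.imread("pics/scene.png")[150:310,150:410];b=cv2.imread("pics/side.png")[150:310,190:400]
cv2.imwrite("pics/crop.png",np.vstack([cv2.resize(a,(487,300),interpolation=2),cv2.resize(cv2.resize(b,(394,300),interpolation=2),(487,300))]))
E
```

```text
scene [ 238  176  158   47 3506] ((500.1186218261719, 184.3588409423828), (104.26303100585938, 244.43307495117188), 27.78015899658203) [[397. 268.]
 [511.  52.]
 [603. 101.]
 [489. 317.]] 0.15336133743007055
[505 162   5  35  90] [ 0.7436 -0.0057  0.1889] [ 0.738 -0.009  0.158] [0.749 0.001 0.215]
[331 179  10  29 190] [0.4756 0.1195 0.1904] [0.47  0.115 0.166] [0.485 0.127 0.209]
side [ 268  181  104   83 2791] ((508.83563232421875, 184.7512664794922), (87.485107421875, 246.22117614746094), 28.48761558532715) [[412. 272.]
 [529.  56.]
 [606.  97.]
 [489. 314.]] 0.15307073927772452
[302 214   9  23 138] [0.4799 0.1158 0.1901] [0.473 0.111 0.165] [0.488 0.126 0.211]
[466 256   8  30 118] [ 0.7447 -0.0095  0.1891] [ 0.739 -0.015  0.158] [0.757 0.007 0.215]
[544 365  16   8  98] [ 0.8076 -0.187   0.1688] [ 0.803 -0.194  0.158] [ 0.812 -0.175  0.181]
```

Request:
play_rows(xyz=[[20,-15,-15],[45,-35,-15],[70,-54,-15],[95,-74,-15],[115,-89,-15],[121,-94,-15],[121,-94,-15],[121,-94,-15],[121,-94,-15],[121,-94,-15]], rot=[[0,0,-0.1],[0,0,-0.2],[0,0,-0.3],[0,0,-0.4],[0,0,-0.494],[0,0,-0.494],[0,0,-0.494],[0,0,-0.494],[0,0,-0.494],[0,0,-0.494]], grip=[1,1,1,1,1,1,1,1,1,1])

```text
time_s: 1.35
eef_pos: [0.4813, 0.1206, 0.2652]
eef_rot: [-0.0, 0.513, 0.858, -0.0]
wrist_force: [0.2, -0.1, 0.4]
opening: 1.001
grasp_force: 0.0
```

Run:
```python
from h import *
from bench import readout, vision
from scipy.spatial.transform import Rotation as R
o=readout.get_obs(); c=vision.camera("wrist")
q=o["eef_rot"]; T=np.eye(4); T[:3,:3]=R.from_quat(np.r_[q[1:],q[0]]).as_matrix(); T[:3,3]=o["eef_pos"]
print(o["time_s"],o["eef_pos"].round(4),T[:3,:3].round(3))
W=pts(c,T@c["hand_eye"]); col=c["color"].astype(int)
cv2.imwrite("pics/w1.png",c["color"][:,:,::-1])
np.savez("w1.npz",W=W,color=c["color"])
m=(abs(W[...,2]-.153)<.006); k,l,s,_=cv2.connectedComponentsWithStats(m.astype(np.uint8)); i=1+np.argmax(s[1:,4])
r=cv2.minAreaRect(W[l==i][:,:2].astype(np.float32)*1000); print(r,s[i])
g=(col.max(-1)<70)&(W[...,2]>.16)&(W[...,2]<.215)&(abs(W[...,0]-.48)<.03)&(abs(W[...,1]-.12)<.03)
print(g.sum(),np.nanmedian(W[g],0),np.nanmin(W[g],0),np.nanmax(W[g],0))
t=g&(W[...,2]>.204); print(t.sum(),W[t].mean(0),W[t].min(0),W[t].max(0))
```

```text
1.35 [0.4813 0.1206 0.2652] [[-0.473  0.881 -0.   ]
 [ 0.881  0.473 -0.   ]
 [ 0.    -0.    -1.   ]]
((517.5432739257812, 171.62452697753906), (86.32795715332031, 206.10382080078125), 28.29392433166504) [  299     0   152   319 40087]
1251 [0.47968231 0.1266033  0.20943863] [0.47162113 0.11528549 0.16582928] [0.48944968 0.13391236 0.21150128]
955 [0.48051263 0.1250213  0.20960323] [0.47162113 0.11528549 0.20606207] [0.48944968 0.13391236 0.21150128]
```

View pics/w1.png

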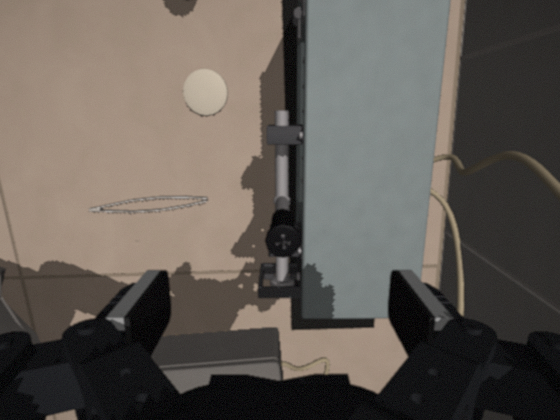

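The wrist view has the flange top at (283,238), centred between the fingers. That gives a world position of about (0.4805, 0.124), with its top at 0.2095. I'll descend and grip.

Request:
play_rows(xyz=[[1,1,15],[3,1,35],[3,1,55],[3,1,70],[3,1,80],[3,1,80],[3,1,80],[3,1,80],[3,1,80],[3,1,80]], rot=[[0,0,0],[0,0,0],[0,0,0],[0,0,0],[0,0,0],[0,0,0],[0,0,0],[0,0,0],[0,0,0],[0,0,0]], grip=[1,1,1,1,1,0.6,0.3,0,0,0])

```text
time_s: 2.65
eef_pos: [0.4811, 0.1242, 0.1859]
eef_rot: [0.001, 0.513, 0.859, 0.001]
wrist_force: [0.7, 0.5, 2.4]
opening: 0.156
grasp_force: 58.2
```

Request:
play_rows(xyz=[[0,0,-2],[0,0,-5],[0,0,-8],[0,0,-11],[0,0,-13],[0,0,-14.5],[0,0,-14.5],[0,0,-14.5],[0,0,-14.5],[0,0,-14.5]], rot=[[0,0,0],[0,0,0],[0,0,0],[0,0,0],[0,0,0],[0,0,0],[0,0,0],[0,0,0],[0,0,0],[0,0,0]], grip=[0,0,0,0,0,0,0,0,0,0])

```text
time_s: 3.9
eef_pos: [0.4805, 0.1241, 0.1998]
eef_rot: [-0.0, 0.513, 0.859, 0.0]
wrist_force: [1.8, 0.5, -2.5]
opening: 0.152
grasp_force: 58.3
```

Run:
```python
from h import *
from bench import readout, vision
o=readout.get_obs(); print(o["eef_pos"].round(4),o["wrist_force"].round(1),o["torque"].round(2))
a=vision.camera("scene"); b=vision.camera("side")
cv2.imwrite("pics/lift.png",np.hstack([cv2.resize(a["color"][150:310,260:420,::-1],(400,400),interpolation=2),cv2.resize(b["color"][170:330,230:390,::-1],(400,400),interpolation=2)]))
```

```text
[0.4805 0.1241 0.1998] [ 1.8  0.5 -2.5] [ 0.07 -0.35 -0.06]
```

View pics/lift.png

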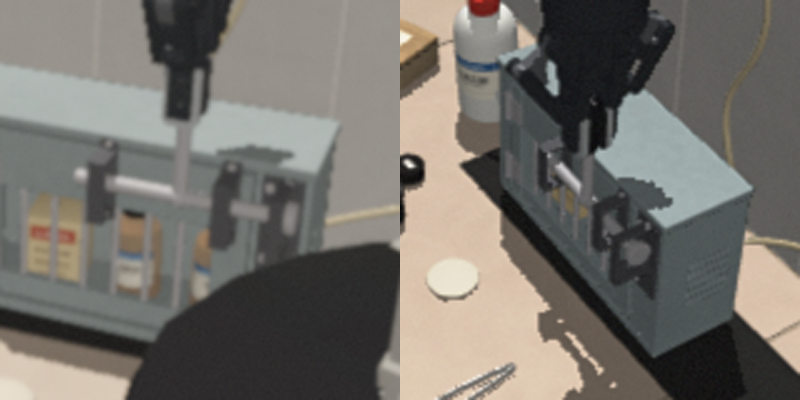

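The picture shows the bolt lifted in its guides, and the wrist carries its weight of about 2.5 N. Now I'll draw it along tool +x (locker +y).

Request:
play_rows(xyz=[[2,0,-0.5],[5,0,-0.5],[8,0,-0.5],[12,0,-0.5],[16,0,-0.5],[20,0,-0.5],[24,0,-0.5],[27,0,-0.5],[28,0,-0.5],[28,0,-0.5]], rot=[[0,0,0],[0,0,0],[0,0,0],[0,0,0],[0,0,0],[0,0,0],[0,0,0],[0,0,0],[0,0,0],[0,0,0]], grip=[0,0,0,0,0,0,0,0,0,0])

```text
time_s: 5.25
eef_pos: [0.4671, 0.149, 0.2003]
eef_rot: [-0.0, 0.513, 0.859, 0.0]
wrist_force: [0.9, 1.0, -0.9]
opening: 0.159
grasp_force: 58.3
```

Run:
```python
from h import *
from bench import readout, vision
o=readout.get_obs(); p=o["eef_pos"]; print(o["torque"].round(2))
a=vision.camera("scene"); b=vision.camera("side")
cv2.imwrite("pics/drawn.png",np.hstack([cv2.resize(a["color"][150:310,260:420,::-1],(400,400),interpolation=2),cv2.resize(b["color"][170:330,230:390,::-1],(400,400),interpolation=2)]))
# gate arc: locker yaw 28.3deg; grip at (-56,-45+d) hinge (-40,101)
th=np.radians(28.3); ex=np.array([np.cos(th),np.sin(th)]); ey=np.array([-ex[1],ex[0]])
d=28; r=np.array([-16,-146+d]); t0=np.array([p[0],p[1]])
for deg in (2,5,10,15,20,25,30,31):
    a=-np.radians(deg); r2=np.array([[np.cos(a),-np.sin(a)],[np.sin(a),np.cos(a)]])@r
    s=r2-r; print(deg,"tool x(=ly),y(=lx):",s[1].round(1),s[0].round(1),"rotz",round(-a,3))
```

```text
[ 0.26 -0.34 -0.04]
2 tool x(=ly),y(=lx): 0.6 -4.1 rotz 0.035
5 tool x(=ly),y(=lx): 1.8 -10.2 rotz 0.087
10 tool x(=ly),y(=lx): 4.6 -20.2 rotz 0.175
15 tool x(=ly),y(=lx): 8.2 -30.0 rotz 0.262
20 tool x(=ly),y(=lx): 12.6 -39.4 rotz 0.349
25 tool x(=ly),y(=lx): 17.8 -48.4 rotz 0.436
30 tool x(=ly),y(=lx): 23.8 -56.9 rotz 0.524
31 tool x(=ly),y(=lx): 25.1 -58.5 rotz 0.541
```

View pics/drawn.png

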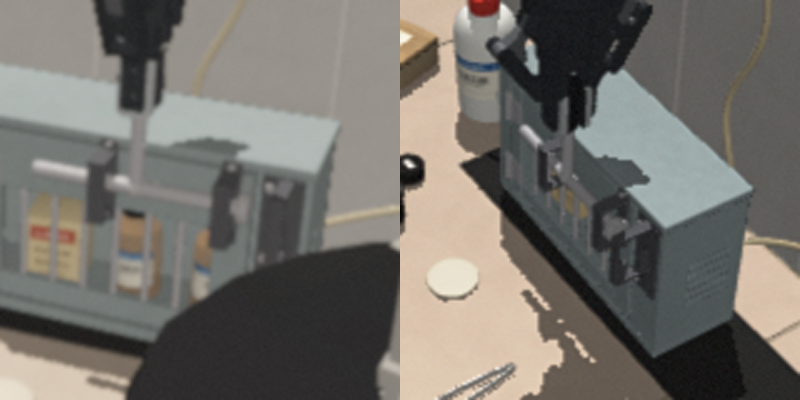

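The bolt's end is clear of the keeper after 28 mm. Now I'll swing the gate along its arc.

Request:
play_rows(xyz=[[0.3,-2,0],[0.6,-4.1,0],[1.2,-7,0],[1.8,-10.2,0],[2.8,-14,0],[3.8,-17.5,0],[5.2,-22,0],[6.5,-25.8,0],[7.6,-28.6,0],[8.2,-30,0]], rot=[[0,0,0.017],[0,0,0.035],[0,0,0.06],[0,0,0.087],[0,0,0.12],[0,0,0.15],[0,0,0.19],[0,0,0.225],[0,0,0.25],[0,0,0.262]], grip=[0,0,0,0,0,0,0,0,0,0])

```text
time_s: 6.6
eef_pos: [0.4369, 0.1417, 0.2004]
eef_rot: [0.0, 0.621, 0.784, 0.0]
wrist_force: [2.7, 1.3, -1.3]
opening: 0.156
grasp_force: 58.4
```

Run:
```python
import numpy as np
r0=np.array([-16,-118])
R=lambda deg:(lambda a:np.array([[np.cos(a),-np.sin(a)],[np.sin(a),np.cos(a)]]))(-np.radians(deg))
for deg in (18,22,26,29,30,31):
    s=R(-15)@(R(deg)@r0-R(15)@r0); print(deg,s[1].round(1),s[0].round(1),np.radians(deg-15).round(3))
```

```text
18 1.0 -6.2 0.052
22 2.8 -14.3 0.122
26 5.2 -22.2 0.192
29 7.4 -28.1 0.244
30 8.2 -30.0 0.262
31 9.0 -31.9 0.279
```

Request:
play_rows(xyz=[[0.4,-3,0],[1,-6.2,0],[1.8,-10,0],[2.8,-14.3,0],[4,-18.5,0],[5.2,-22.2,0],[6.4,-25.5,0],[7.4,-28.1,0],[8.2,-30,0],[8.5,-30.6,0]], rot=[[0,0,0.025],[0,0,0.052],[0,0,0.087],[0,0,0.122],[0,0,0.158],[0,0,0.192],[0,0,0.22],[0,0,0.244],[0,0,0.262],[0,0,0.267]], grip=[0,0,0,0,0,0,0,0,0,0])

```text
time_s: 7.85
eef_pos: [0.4051, 0.143, 0.2003]
eef_rot: [0.0, 0.72, 0.694, 0.0]
wrist_force: [5.8, 0.7, -2.2]
opening: 0.152
grasp_force: 58.4
```

Request:
play_rows(xyz=[[0,0,0],[0,0,0],[0,0,0],[0,0,0],[0,0,0],[0,0,0],[0,0,0],[0,0,0],[0,0,0],[0,0,0]], rot=[[0,0,0],[0,0,0],[0,0,0],[0,0,0],[0,0,0],[0,0,0],[0,0,0],[0,0,0],[0,0,0],[0,0,0]], grip=[0,0,0,0,0,0,0,0,0,0])

```text
time_s: 9.1
eef_pos: [0.4052, 0.143, 0.2003]
eef_rot: [0.0, 0.719, 0.695, -0.0]
wrist_force: [4.2, -1.6, -1.5]
opening: 0.157
grasp_force: 58.4
```

Run:
```python
from h import *
from bench import readout, vision
o=readout.get_obs(); p=o["eef_pos"]; print(o["torque"].round(2),abs(o["dq"]).max())
# hinge from start grip point
th=np.radians(28.3); ex=np.array([np.cos(th),np.sin(th)]); ey=np.array([-ex[1],ex[0]])
h=np.array([.4805,.1241])+.016*ex+.146*ey
v=p[:2]-h; l=np.array([v@ex,v@ey]); print("r",np.hypot(*l),"gate deg",np.degrees(np.arctan2(-l[0],-l[1])-np.arcsin(.016/np.hypot(*l))))
a=vision.camera("scene"); b=vision.camera("side")
cv2.imwrite("pics/open.png",np.hstack([cv2.resize(a["color"][150:310,220:380,::-1],(400,400),interpolation=2),cv2.resize(b["color"][170:330,230:390,::-1],(400,400),interpolation=2)]))
```

```text
[-0.12 -0.79 -0.2 ] 0.002026363481383603
r 0.11899852524399882 gate deg 30.34821927926105
```

View pics/open.png

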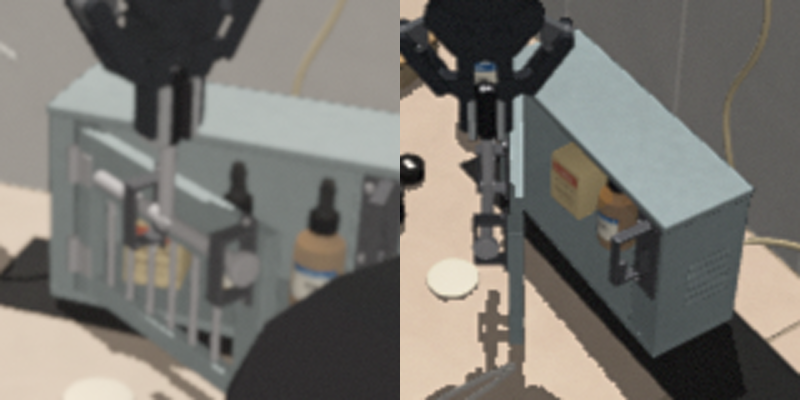

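The gate stands open at about 30° and is at rest. The grip is still held, the bottles and carton are standing inside, and the dish hasn't been touched. I'll hand it in.

```bash
python3 -c "
from bench import ctrl
print(ctrl.hand_in())"
```

```text
the job is handed in; nothing more can be done
None
```

I lifted the bolt, drew it about 28 mm clear of the keeper and swung the gate to about 30°; it was standing still with the handle still gripped when I handed the job in at about 9 s.

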